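Unfold the recipe stand and lean the phone on it

ROBOT

A 6-joint arm with a two-finger parallel gripper is mounted at the origin on a cart in front of the work surface, level with it; the furniture and walls round the work are solid. World frame = base frame: x ahead of the robot, y to its left, z up, the work surface at z = 0. Lengths are in mm, angles in degrees, forces in N, time in s.
With the tool pointing down it reaches from about 325 to 775 mm from the base axis. Payload 5.5 kg.
Tool frame: the origin (TCP) lies midway between the tips of the shut fingers; the grasp point (between the pads) lies 19 mm behind it (manip.pinch_z is the distance from the TCP to the grasp point, in mm); z points along the fingers, y is the line along which they close (so a half turn about z gives the same grasp; the last joint's range is limited). The gripper opens to 88 mm and grips with 3 to 60 N. Pads are 20 mm wide; open, the fingers measure 115 mm over their backs; the gripper's body (75 mm by 178 mm) begins 61 mm behind the grasp point.
Start: joints at [-69.826, 5.22, 70.514, -0, 104.267, -3.249], TCP at [238.506, -550.574, 222.631] pointing down, gripper open.
Joint ranges: [-164.24, 164.24], [-49.07, 125.15], [9.68, 141.18], [-86.29, 266.29], [3.28, 154.24], [-151.56, 151.56]. Speed limits (degrees/s): [147.25, 147.25, 172.46, 180, 180, 180].

INTERFACE

Orientations are given as [roll, pitch, yaw] about the fixed x, y, z axes, in that order (R = Rz(yaw) Ry(pitch) Rx(roll)).
In Python, from plant import manip gives the robot as it stands.
- The arm moves only by the shell command python3 -m crank 'ROWS'. ROWS is JSON, a list of rows, each a list of 5 numbers: the shift along the world's x, y, z in mm, then the turn about the world's z in degrees, then the opening, from -1 (shut) to 1 (fully open), so that 0 is half open. A call has exactly 8 rows; each row shifts and turns the commanded pose from where the row before left it; what a row does not reach is not made up. A row lasts 1/10 s, in which the tool goes at most 50 mm and 8.59 degrees, less where a joint would pass 70% of its speed; a pose out of reach is approached as far as the arm can. A call is refused whole if a number of a shift passes 50 or a number of a turn 8.59, either way. A call with a gripper value outside its range is refused whole. The fingers move at their own pace and stop on an object; the grip force is fixed at half the most. Time passes only in rows, so rows that do not move let the fingers close, or fill a call up. It gives the time, the measured TCP pose, the force, the opening and the grip force at its end, in the units of the state.
- manip.get_obs(): the state, without advancing time (a new reading comes with each control period).
- manip.snapshot(name): name is "side" or "top"; returns a dict with "frame" (400x640x3 uint8, blue, green, red), "fx", "fy", "cx", "cy" (pixels), "position" and "attitude" of the camera in the world. Camera axes: x right, y down, z forward; pixel columns grow to the right and rows downward; lengths in mm; the calibration is good to about 2 mm. A picture is of the moment at which its call begins. There is no depth.
- manip.close_job(): hands the job in; it is judged then, once.
Trained networks look in the newest picture that a camera, given by its name, has taken for a name from the list of things; names that differ only in an ending like _2 or _b are one class to them, and where a whole thing is asked for, a point or a joint stands for the part that bears it (a point fixed in the world has none). Each returns a list of dicts, best first, with "p" (0 to 1); they miss things now and then, are a little off and sometimes report something else, mostly with a low value. They report only what shows in the picture. A call takes as long as a camera call.
- manip.masks_of(camera, query): "pixels" (400x640 bool, what is visible of it).
- manip.spot_point(camera, query): "position" ([x, y, z] in mm, in the coordinates of the camera as it stood for that picture, good to about 4 mm: a listed point, or the origin of a listed thing).
The state is a dict: "time": time; "joint_positions": joint angles; "joint_velocities": joint speeds; "tau": joint torques, N m; "tcp_pos": TCP position; "tcp_rot": TCP orientation; "contact_force": force on the tool from outside, world axes, zero at the start; "torque": the same for the moment, N m; "finger_gap": opening from 0.0 (shut) to 1.0 (fully open); "gripper_force": force on a finger pad.
Only numpy, scipy, OpenCV 4.12 (cv2) and the standard library are available. Lean on these libraries where they do the work, as an engineer would, in place of code of your own. Each camera call takes 0.05 s, during which the arm holds its last target. There are 200 camera calls.

TASK

Open the folded wooden recipe stand and lean the phone on it for cooking: swing the dark ledge bar by its brass knob across the front as far as it goes, then raise the backrest past the steeper of its two notches and let it down until the wire strut behind it holds it there. Set the phone gently on the backrest in portrait, screen outward and centred, its lower end standing on the ledge bar and its back flat against the backrest, and let go; leave the honey jar and the salt shaker where they are.

Things in the scene. Friction and masses are not known exactly. Their poses are not given: they have to be found in the camera images.
- stand: Light wooden folding recipe stand, held on the worktop by its rubber feet (does not move). Frame 240 mm along x, 106 mm along y, rails 13 mm high. Origin: centre of its underside; +x points to its back, away from the cook, +y to the cook's left. Backrest hinge line: along y at x -85, z 32 mm. Ledge pivot: upright axis at x -88, y -46 mm. Two ratchet notches on the frame's middle strip.
- ledge (a joint): Angle (rad) of the dark ledge bar about its pivot at the stand's front right corner, growing anticlockwise from above. At 0 it points 25 deg left of the stand's +x; up to 0.25 it is stowed 2 mm above the folded backrest and locks it down. 1.134: stop, across the front along +y, its rear face above the hinge line. Light friction, stays where left.
- ledge_knob (a point): Centre of the upright brass knob (cylinder, 14 mm diameter, z 58 to 74 mm) near the free end of the ledge bar, 85 mm from its pivot. The bar is 6 mm thick, 92 mm long from the pivot, z 38 to 58 mm.
- backrest (a joint): Angle (rad) of the backrest about its hinge line: 0 folded flat, grows as its far end rises, stop at 0.87. A wire strut below it drags along by its own weight and drops behind the first notch by about 0.49, the second by about 0.76. Let down from above that it rests at about 0.70 (steeper notch, wanted), else at about 0.45 (too flat). It cannot go back past a notch.
- backrest_end (a point): Middle of the backrest's far end; x along the board from the hinge line (170 mm away), y across, z out of its face, in mid thickness. Board: 44 mm wide (y), 8 mm thick, from 4 to 170 mm off the hinge line, which lies in its mid thickness; 120 g. Folded, its top is at z 36 mm and near this end it can be gripped across its 44 mm, above the 13 mm rails.
- phone: Compact phone in a blue case with a dark screen, 138 x 62 x 10 mm, about 190 g, lying screen up. Origin: centre of its back (underside); x along its length, y across, z out of the screen. Either short end may go down. With its lower end on the ledge bar and its back on the propped backrest, the origin is about 81 mm up the slope from the hinge line.
- honey_jar: Bystander: glass jar with a red lid, 65 mm diameter, 100 mm high; origin centre of underside. Stays where it is.
- salt_shaker: Bystander: grey-topped glass salt shaker, 44 mm diameter, 90 mm high; origin centre of underside. Stays where it is.

How it is judged:
By the outcome, as a careful person would: the job done as asked, in the order asked, and still so for the second after the job is handed in, with the robot touching nothing.
It also fails if it takes over 64 s, if anything falls off the work surface, if the arm or the gripper's body presses on something with over 40 N, if the wrist force passes 120 N, or if a joint passes its speed limit or range.

## Working session

There is one attempt and no reset: what is moved stays moved. The work goes in short steps, Python scripts to look and compute and a shell command to move; the robot and the scene stay as the last step left them, time stands still between calls to the robot, and variables do not carry over. Pictures are saved under pics/ and viewed, at most 10 in all, crops included, and the job is handed in when it is done.

```bash
ls; mkdir -p pics
cat > h.py <<'E'
import numpy as np,cv2
from scipy.spatial.transform import Rotation as R
from plant import manip
def snap(c,name=None):
    s=manip.snapshot(c)
    if name: cv2.imwrite('pics/'+name+'.png',s['frame'])
    return s
def RM(a):
    a=np.array(a,float)
    return a if a.shape==(3,3) else R.from_euler('xyz',a,degrees=True).as_matrix()
def W(s,p): return RM(s['attitude'])@np.array(p)+np.array(s['position'])
def find(s,c,q,n=2):
    return [(round(d['p'],2),W(s,d['position']).round(1)) for d in manip.spot_point(c,q)[:n]]
def ray(s,u,v,z):
    d=RM(s['attitude'])@np.array([(u-s['cx'])/s['fx'],(v-s['cy'])/s['fy'],1]);p=np.array(s['position'])
    return (p+d*(z-p[2])/d[2]).round(1)
E
python3 - <<'E'
from h import *
for c in ('top','side'):
    s=snap(c,c+'0'); print(c,s['position'],s['attitude'],s['fx'])
    for q in ['stand','ledge','ledge_knob','backrest','backrest_end','phone','honey_jar','salt_shaker']: print(q,find(s,c,q))
print(manip.get_obs())
E
```

```text
pics
top [ 3.61967915e+02 -3.15050671e-01  1.06165141e+03] [-166.24689199   -0.28563765  -88.82827869] 383.3926690890037
stand [(0.86, array([614.4,  57.8,  -1.2]))]Traceback (most recent call last):
  File "<stdin>", line 4, in <module>
  File "h.py", line 13, in find
    return [(round(d['p'],2),W(s,d['position']).round(1)) for d in manip.spot_point(c,q)[:n]]
                                                                   ~~~~~~~~~~~~~~~~^^^^^
ValueError: it knows: backrest_end, honey_jar, ledge_knob, phone, salt_shaker, stand
```

Run:
```python
from h import *
for c in ('top','side'):
    s=snap(c,c+'0'); print(c,s['position'],s['attitude'],s['fx'])
    for q in ['stand','ledge_knob','backrest_end','phone','honey_jar','salt_shaker']: print(q,find(s,c,q))
    for q in ['phone','backrest','stand','ledge']:
      try:
        m=manip.masks_of(c,q)[0]; px=m['pixels'].astype(np.uint8); (cx,cy),wh,a=cv2.minAreaRect(cv2.findNonZero(px))
        b=cv2.boxPoints(((cx,cy),wh,a)); z={'phone':10,'backrest':36,'stand':13,'ledge':58}[q]
        print(q,m['p'],px.sum(),[ray(s,u,v,z)[:2].tolist() for u,v in b])
      except Exception as e: print(q,e)
print(manip.get_obs())
```

```text
top [ 3.61967915e+02 -3.15050671e-01  1.06165141e+03] [-166.24689199   -0.28563765  -88.82827869] 383.3926690890037
stand [(0.64, array([616.3,  58.6,  -2.4]))]
ledge_knob [(0.63, array([590.3,  56.6,  65.5]))]
backrest_end [(0.8, array([697.4,  59.1,  32.1]))]
phone []
honey_jar [(0.64, array([ 463.3, -324.6,   -3.6]))]
salt_shaker [(0.65, array([ 667.3, -291. ,    1.6]))]
phone 0.93 1087 [[541.4, 400.0], [565.0, 342.7], [439.6, 284.7], [417.3, 340.7]]
backrest 0.85 831 [[701.9, 78.6], [702.8, 36.5], [532.4, 31.7], [531.6, 72.2]]
stand 0.64 2338 [[728.7, 116.0], [732.8, 6.3], [494.0, -1.9], [490.4, 102.2]]
ledge 0.42 81 [[596.5, 66.6], [603.4, 57.7], [523.2, -0.8], [516.6, 8.1]]
side [ 817.84513466  589.23211692 1221.79904608] [-150.70347271   -0.60116357  160.01298046] 444.74457236479066
stand [(0.56, array([612.4,  60.7,  -6.9])), (0.51, array([698.3,  62.7,  32. ]))]
ledge_knob [(0.57, array([596.3,  57.9,  61.1]))]
backrest_end [(0.97, array([701.3,  63. ,  31.7])), (0.39, array([489.2, 347.7,  -3. ]))]
phone [(0.64, array([487.3, 347.2,  -2.9])), (0.41, array([695.9,  63.2,  31
[... 471 characters left out ...]
me': 1.2, 'joint_positions': array([-6.98261950e+01,  5.22064071e+00,  7.05143796e+01, -1.02996782e-03,
        1.04266411e+02, -3.24695151e+00]), 'joint_velocities': array([-0.02005243, -0.04170682, -0.0262115 , -0.02460647, -0.01220012,
       -0.08731955]), 'tau': array([-1.67927283e-04, -4.46203816e+01, -4.06500757e+01,  6.96606073e-02,
        1.98926521e-02, -3.70933799e-05]), 'tcp_pos': array([ 238.50257339, -550.57620117,  222.61623514]), 'tcp_rot': array([-1.79998514e+02,  9.15513192e-04,  2.34205027e+01]), 'contact_force': array([-0.72918578, -0.58008473, -0.06322016]), 'torque': array([ 0.01699893,  0.01682019, -0.01820188]), 'gripper_force': 0.0, 'finger_gap': 0.9991345765882496}
```

View pics/top0.png

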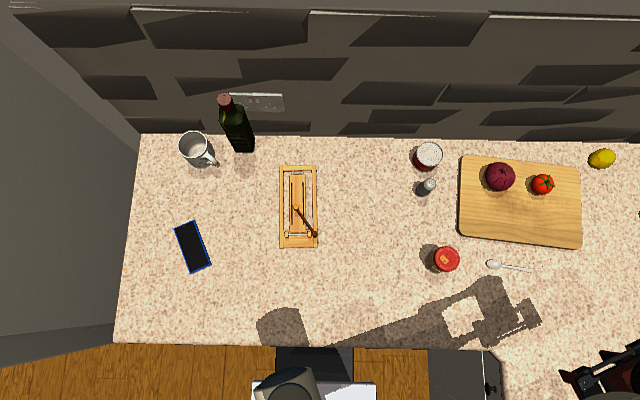

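View pics/side0.png

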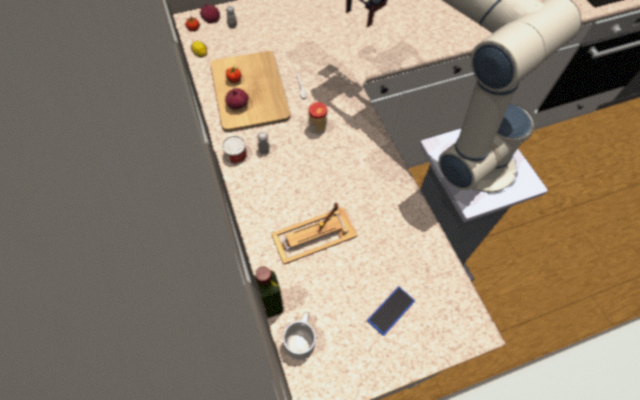

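The top picture shows the stand at about (298,207), with the ledge knob at (297,208) lying over the folded backrest. The phone is at (192,247), the jar at (446,258) and the shaker at (428,186). The side view agrees. I'll go to above the knob first.

```bash
python3 -m crank '[[22,38,0,0.8,0],[22,38,0,0.8,0],[22,38,0,0.8,0],[22,38,0,0.8,0],[22,38,0,0.8,0],[22,38,0,0.8,0],[22,38,0,0.8,0],[22,38,0,0.8,0]]'; python3 -m crank '[[22,38,0,0.8,0],[22,38,0,0.8,0],[22,38,0,0.8,0],[22,38,0,0.8,0],[22,38,0,0.8,0],[22,38,-10,0.8,0],[22,38,-20,0.8,0],[22,38,-30,0.8,0]]'
python3 - <<'E'
from h import *
for c in ('top','side'):
    s=snap(c); print(find(s,c,'ledge_knob'),find(s,c,'stand',1),find(s,c,'backrest_end',1))
o=manip.get_obs();print(o['time'],o['tcp_pos'],o['tcp_rot'],o['finger_gap'])
E
```

```text
time: 2.0
tcp_pos: [415.1, -245.0, 222.9]
tcp_rot: [180.0, -0.0, 29.8]
contact_force: [0.5, -0.3, 0.2]
finger_gap: 0.497
gripper_force: 0.0
time: 2.8
tcp_pos: [590.8, 57.1, 165.7]
tcp_rot: [179.9, -0.2, 36.3]
contact_force: [0.6, -2.0, -0.1]
finger_gap: 0.5
gripper_force: 0.0
[(0.5, array([589.8,  57.7,  66.6]))] [(0.9, array([615.1,  54.5,  -1.3]))] []
[(0.45, array([593.8,  57.1,  66.6]))] [(0.65, array([611. ,  60.8,  -2.1]))] [(0.77, array([696.4,  63.3,  33.1]))]
3.2 [589.51109216  53.97718475 166.31954771] [ 1.79896930e+02 -1.26212326e-01  3.61269710e+01] 0.49785940403721485
```

```bash
python3 -m crank '[[2,0,-30,0,0],[0,0,-30,0,0],[0,0,-30,0,0],[0,0,-10,0,0],[0,0,0,0,-0.55],[0,0,0,0,-0.55],[0,0,0,0,-0.55],[0,0,0,0,-0.55]]'
python3 - <<'E'
from h import *
s=snap('side','side1');p=manip.spot_point('side','ledge_knob');print(find(s,'side','ledge_knob'))
cv2.imwrite('pics/c1.png',cv2.resize(s['frame'][170:280,240:400],None,fx=5,fy=5,interpolation=cv2.INTER_CUBIC))
E
```

```text
time: 4.0
tcp_pos: [592.2, 55.1, 66.5]
tcp_rot: [179.9, -0.1, 36.2]
contact_force: [0.2, -0.5, 0.8]
finger_gap: 0.229
gripper_force: 0.0
[(0.4, array([595.6,  58.1,  60.8]))]
```

View pics/c1.png

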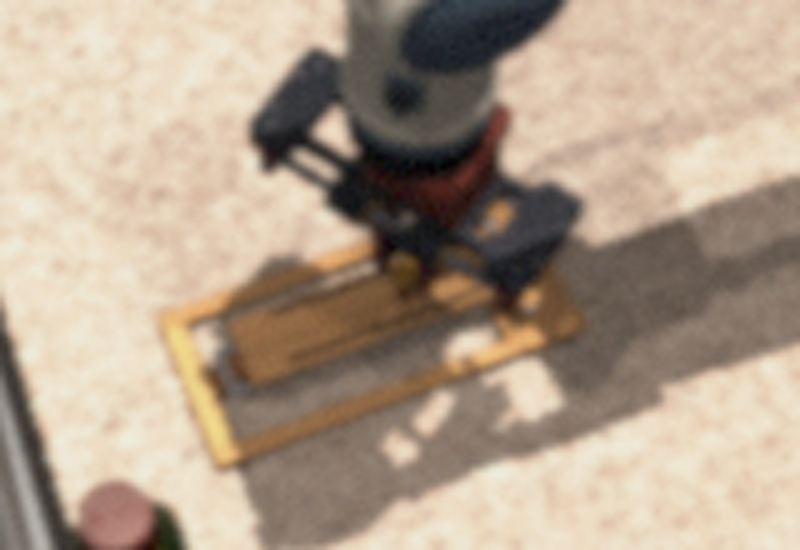

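```bash
python3 -m crank '[[3,3,-3,0,-0.55],[-7,8.4,0,7.5,-0.55],[-8,7.5,0,7.5,-0.55],[-9,6.3,0,7.5,-0.55],[-9.7,5.1,0,7.5,-0.55],[-10.3,3.8,0,7.5,-0.55],[-10.7,2.5,0,7.5,-0.55],[-4,0.5,0,3,-0.55]]'; python3 -m crank '[[-3.5,0.3,0,2,-0.55],[-3.5,0.2,0,2,-0.55],[-3,0,0,2,-0.55],[-3,0,0,2,-0.55],[-3,0,0,2,-0.55],[-2,0,0,0,-0.55],[0,0,0,0,-0.55],[0,0,0,0,-0.55]]'
python3 - <<'E'
from h import *
for c in ('top','side'):
    s=snap(c); print(find(s,c,'ledge_knob'))
o=manip.get_obs();print(o['contact_force'])
E
```

```text
time: 4.95
tcp_pos: [534.9, 92.8, 61.2]
tcp_rot: [-180.0, -0.0, 84.5]
contact_force: [-0.5, -0.4, 0.5]
finger_gap: 0.223
gripper_force: 0.1
time: 5.75
tcp_pos: [520.1, 92.8, 61.6]
tcp_rot: [179.6, 0.0, 94.2]
contact_force: [11.3, -0.8, -5.1]
finger_gap: 0.226
gripper_force: 5.2
[(0.56, array([697.7,  59.1,  31.4])), (0.36, array([616.8,  59. ,  -1. ]))]
[]
[10.30125473  0.16770231 -4.84743618]
```

```bash
python3 -m crank '[[3,0,0,0,-0.2],[0,0,0,0,0],[0,0,30,0,0],[0,0,40,0,0],[10,-2,0,-8.5,0],[15,-3,0,-8.5,0],[15,-3,0,-8.5,0.3],[15,-3,0,-8.5,0.3]]'; python3 -m crank '[[15,-3,0,-8.5,0.36],[15,-3,0,-8.5,0.36],[15,-3,0,-8.5,0.36],[15,-3,0,-8.5,0.36],[15,-3,0,-8.5,0.36],[15,-3,0,-8.5,0.36],[15,-3,0,-7,0.36],[20,-3,0,0,0.36]]'
python3 - <<'E'
from h import *
for c in ('top','side'):
    s=snap(c,c+'2'); print(find(s,c,'ledge_knob'),find(s,c,'stand',1),find(s,c,'backrest_end',1))
o=manip.get_obs();print(o['time'],o['tcp_pos'],o['tcp_rot'],o['contact_force'])
a=cv2.imread('pics/top2.png')[150:260,220:360]; b=cv2.imread('pics/side2.png')[180:290,240:380]
cv2.imwrite('pics/c2.png',cv2.resize(np.hstack([a,b]),None,fx=2.8,fy=2.8,interpolation=cv2.INTER_CUBIC))
E
```

```text
time: 6.75
tcp_pos: [575.8, 81.9, 131.4]
tcp_rot: [-180.0, 0.0, 59.9]
contact_force: [-0.5, -0.0, 0.1]
finger_gap: 0.632
gripper_force: 0.0
time: 7.55
tcp_pos: [700.7, 57.9, 131.3]
tcp_rot: [-180.0, 0.1, 2.0]
contact_force: [-0.3, 0.2, -0.6]
finger_gap: 0.681
gripper_force: 0.0
[] [] [(0.59, array([693.8,  57.9,  31.2]))]
[(0.56, array([527. ,  89.3,  61.2]))] [(0.76, array([614.2,  62.4,  -5.9]))] [(0.62, array([696.9,  62.3,  31.4]))]
7.95 [699.90776648  58.04046956 131.81129932] [-1.79996068e+02 -4.65217156e-03  2.25016028e+00] [0.45323671 0.17955216 0.24593964]
```

View pics/c2.png

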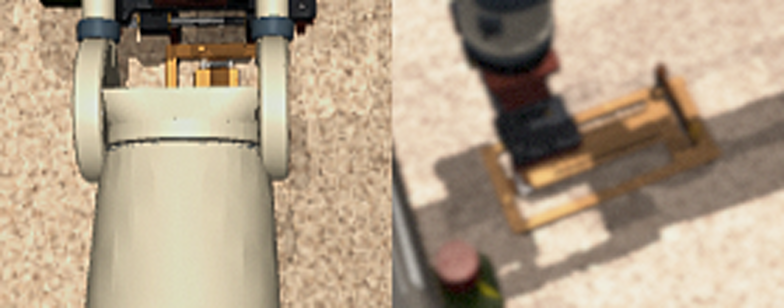

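The right half shows the ledge bar lying across the front, at about (680,105) in the crop. The gripper is over the backrest's far end. Next I'll lower and grip.

```bash
python3 -m crank '[[-13,2.5,-20,0,0.36],[0,0,-30,0,0.36],[0,0,-30,0,0.36],[0,0,-20,0,0.36],[0,0,-8,0,0.36],[0,0,0,0,-0.4],[0,0,0,0,-0.4],[0,0,0,0,-0.4]]'
```

```text
time: 8.75
tcp_pos: [688.3, 59.4, 25.5]
tcp_rot: [179.9, -0.1, 2.2]
contact_force: [-0.5, -3.2, 0.1]
finger_gap: 0.496
gripper_force: 30.0
```

```bash
python3 -m crank '[[-0.4,0,8,0,-0.4],[-0.4,0,8,0,-0.4],[-1.2,0,7.9,0,-0.4],[-1.2,0,7.9,0,-0.4],[-2,-0.1,7.7,0,-0.4],[-2,-0.1,7.7,0,-0.4],[-2.7,-0.1,7.5,0,-0.4],[-2.7,-0.1,7.5,0,-0.4]]'; python3 -m crank '[[-3.5,-0.1,7.1,0,-0.4],[-3.5,-0.1,7.1,0,-0.4],[-4.2,-0.1,6.8,0,-0.4],[-4.2,-0.1,6.8,0,-0.4],[-4.8,-0.2,6.3,0,-0.4],[-4.8,-0.2,6.3,0,-0.4],[-6,-0.2,6.5,0,-0.4],[-6,-0.2,6.5,0,-0.4]]'
python3 - <<'E'
from h import *
s=snap('side','side3');print(find(s,'side','backrest_end'))
o=manip.get_obs();print(o['time'],o['tcp_pos'],o['contact_force'])
E
```

```text
time: 9.55
tcp_pos: [674.5, 58.9, 86.5]
tcp_rot: [179.9, 0.0, 2.2]
contact_force: [-0.5, -6.3, -3.8]
finger_gap: 0.498
gripper_force: 30.0
time: 10.35
tcp_pos: [637.3, 57.3, 139.7]
tcp_rot: [179.9, 0.0, 2.2]
contact_force: [-0.0, -7.2, -3.8]
finger_gap: 0.496
gripper_force: 30.0
[]
10.45 [636.82574873  57.22125746 140.28822586] [-0.76322527 -6.98213814 -3.21622925]
```

```bash
python3 -m crank '[[0,0,0,0,-0.4],[0,0,0,0,-0.4],[0,0,0,0,-0.4],[2.7,0,-3,0,-0.4],[2.7,0,-3,0,-0.4],[2.7,0,-3,0,-0.4],[2.7,0,-3,0,-0.4],[0,0,0,0,-0.4]]'
```

```text
time: 11.25
tcp_pos: [648.3, 57.7, 128.5]
tcp_rot: [179.9, 0.0, 2.2]
contact_force: [-2.3, -4.6, 0.5]
finger_gap: 0.498
gripper_force: 30.0
```

```bash
python3 -m crank '[[0,0,0,0,0.1],[0,0,0,0,0.2],[0,0,0,0,0.36],[0,0,30,0,0.4],[0,0,40,0,0.6],[0,30,0,0,0.8],[-15,45,0,3,0.8],[-20,45,0,3,0.8]]'; python3 -m crank '[[-25,40,0,3,0.8],[-25,40,0,3,0.8],[-25,35,0,3,0.8],[-20,30,0,3,0.8],[-15,20,0,3,0.8],[-10,2,0,2,0.8],[-3,0,0,0,0.8],[0,0,0,0,0.8]]'
python3 - <<'E'
from h import *
for c in ('top','side'):
    s=snap(c,c+'4'); print(find(s,c,'ledge_knob'),find(s,c,'stand',1),find(s,c,'backrest_end',1),find(s,c,'phone',1))
    for q in ('phone','backrest'):
      for m in manip.masks_of(c,q)[:1]:
        px=m['pixels'].astype(np.uint8); r=cv2.minAreaRect(cv2.findNonZero(px))
        print(q,m['p'],px.sum(),ray(s,*r[0],10),[ray(s,u,v,10)[:2].tolist() for u,v in cv2.boxPoints(r)])
o=manip.get_obs();print(o['time'],o['tcp_pos'],o['tcp_rot'],o['contact_force'])
a=cv2.imread('pics/top4.png')[140:280,160:340]; b=cv2.imread('pics/side4.png')[180:320,250:430]
cv2.imwrite('pics/c4.png',cv2.resize(np.hstack([a,b]),None,fx=2.2,fy=2.2,interpolation=cv2.INTER_CUBIC))
E
```

```text
time: 12.05
tcp_pos: [613.6, 179.8, 197.3]
tcp_rot: [-180.0, -0.0, 8.3]
contact_force: [0.9, 0.4, -0.7]
finger_gap: 0.899
gripper_force: 0.0
time: 12.85
tcp_pos: [490.8, 344.9, 197.4]
tcp_rot: [180.0, -0.0, 25.1]
contact_force: [0.7, 0.7, 0.5]
finger_gap: 0.897
gripper_force: 0.0
[(0.5, array([520.9,  91.6,  64. ]))] [(0.79, array([ 6.156e+02,  5.440e+01, -2.000e-01]))] [(0.86, array([656.7,  55.2, 137.8]))] [(0.76, array([491.9, 345.7,   2.7]))]
phone 0.74 932 [489.1 341.4  10. ] [[538.4, 400.2], [563.3, 343.1], [440.8, 283.9], [417.3, 339.9]]
backrest 0.98 946 [616.1  59.9  10. ] [[698.0, 90.1], [700.9, 40.9], [536.9, 30.8], [534.3, 78.2]]
[(0.43, array([524.9,  91.6,  62.5]))] [(0.73, array([614. ,  61.5,  -5.7]))] [(0.79, array([657.2,  62.8, 140.9]))] [(0.59, array([486.8, 347. ,  -1. ]))]
phone 0.79 1126 [497.5 347.2  10. ] [[574.1, 350.3], [447.0, 285.4], [419.0, 344.0], [545.2, 405.4]]
backrest 0.72 669 [602.3  20.4  10. ] [[680.6, -22.0], [523.2, -38.0], [524.6, 62.4], [677.0, 75.4]]
13.55 [490.70028914 345.67935771 196.98767209] [-1.79999164e+02  3.57756768e-03  2.52229431e+01] [0.66677317 0.83327596 1.01474262]
```

View pics/c4.png

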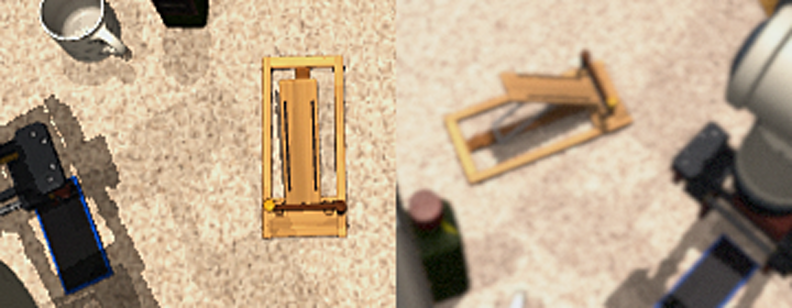

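The stand is propped with its backrest end at about z 139 (roughly 0.70 rad), and the ledge is across the front at (305,205). The gripper is over the phone at (75,235), so I'll grip it now.

```bash
python3 -m crank '[[0,0,-40,0,0.8],[0,0,-40,0,0.8],[0,0,-40,0,0.8],[0,0,-40,0,0.8],[0,0,-20,0,0.8],[0,0,-10,0,0.8],[0,0,-4,0,0.8],[0,0,0,0,0.8]]'; python3 -m crank '[[0,0,0,0,0.5],[0,0,0,0,0.1],[0,0,0,0,0.1],[0,0,0,0,0.1],[0,0,0,0,0.1],[0,0,2,0,0.1],[0,0,8,0,0.1],[0,0,10,0,0.1]]'
```

```text
time: 14.35
tcp_pos: [491.1, 346.0, 3.9]
tcp_rot: [-180.0, -0.1, 25.2]
contact_force: [-0.7, 0.3, -0.2]
finger_gap: 0.901
gripper_force: 0.0
time: 15.15
tcp_pos: [489.8, 345.3, 22.3]
tcp_rot: [-180.0, 0.1, 25.2]
contact_force: [0.4, -0.0, -2.7]
finger_gap: 0.7
gripper_force: 30.0
```

```bash
python3 -m crank '[[0,0,30,0,0.1],[0,0,40,0,0.1],[0,0,40,0,0.1],[0,0,40,0,0.1],[0,0,28,0,0.1],[6,-15,0,-1,0.1],[10,-25,0,-2,0.1],[12,-35,0,-3,0.1]]'; python3 -m crank '[[13,-35,0,-3,0.1],[13,-35,0,-3,0.1],[13,-35,0,-3,0.1],[13,-35,0,-3,0.1],[13,-33,0,-3,0.1],[10,-25,0,-2,0.1],[5,-15,0,0,0.1],[0,-2,0,0,0.1]]'
python3 - <<'E'
from h import *
for c in ('top','side'):
    s=snap(c,c+'5'); print(find(s,c,'phone',1))
o=manip.get_obs();print(o['time'],o['tcp_pos'],o['tcp_rot'],o['contact_force'])
cv2.imwrite('pics/c5.png',cv2.resize(cv2.imread('pics/side5.png')[160:290,230:400],None,fx=4,fy=4,interpolation=cv2.INTER_CUBIC))
E
```

```text
time: 15.95
tcp_pos: [518.3, 269.8, 198.8]
tcp_rot: [180.0, 0.1, 19.2]
contact_force: [1.1, 0.4, -2.3]
finger_gap: 0.702
gripper_force: 30.0
time: 16.75
tcp_pos: [598.4, 53.4, 199.1]
tcp_rot: [180.0, 0.2, 2.1]
contact_force: [-0.2, -0.4, -1.2]
finger_gap: 0.704
gripper_force: 30.0
[(0.91, array([601.8,  53.2, 193.6]))]
[(0.96, array([595. ,  57.6, 194.9]))]
16.95 [598.28416053  56.78088057 200.83043929] [-1.79968175e+02  2.16661264e-02  2.31462108e+00] [ 0.16056242  0.34772051 -1.80060388]
```

View pics/c5.png

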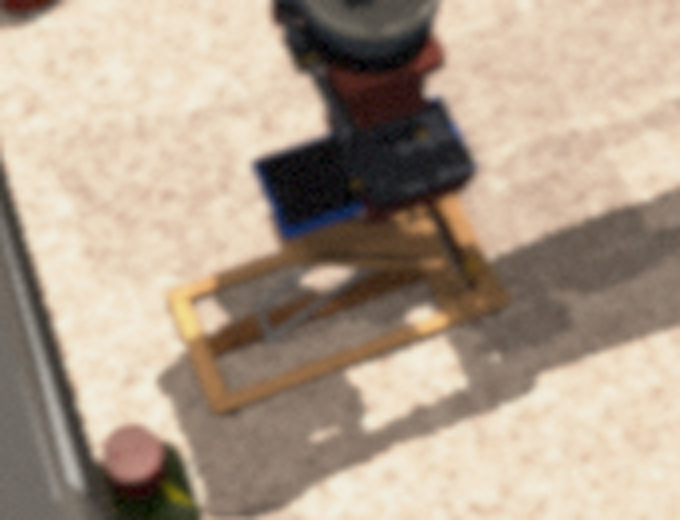

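The phone is held level above the propped backrest and centred across it, at about (360,180) in the crop. I'll lower it in stages.

```bash
python3 -m crank '[[0,-1,-20,0,0.1],[0,0,-20,0,0.1],[0,0,-8,0,0.1],[0,0,-4,0,0.1],[0,0,-4,0,0.1],[0,0,-4,0,0.1],[0,0,-3,0,0.1],[0,0,-3,0,0.1]]'
```

```text
time: 17.75
tcp_pos: [599.2, 55.0, 135.9]
tcp_rot: [-180.0, -0.1, 2.2]
contact_force: [-0.6, 1.6, 1.2]
finger_gap: 0.705
gripper_force: 30.0
```

```bash
python3 -m crank '[[0,0,-3,0,0.1],[0,0,-3,0,0.1],[0,0,-3,0,0.1],[0,0,-3,0,0.1],[0,0,-3,0,0.1],[0,0,-3,0,0.1],[0,0,-2,0,0.1],[0,0,0,0,0.1]]'
python3 - <<'E'
from h import *
s=snap('side','side6')
cv2.imwrite('pics/c6.png',cv2.resize(cv2.imread('pics/side6.png')[160:290,230:400],None,fx=4,fy=4,interpolation=cv2.INTER_CUBIC))
E
```

```text
time: 18.55
tcp_pos: [598.3, 54.5, 114.4]
tcp_rot: [180.0, 0.1, 2.2]
contact_force: [-1.0, -0.4, 0.2]
finger_gap: 0.701
gripper_force: 30.0
```

View pics/c6.png

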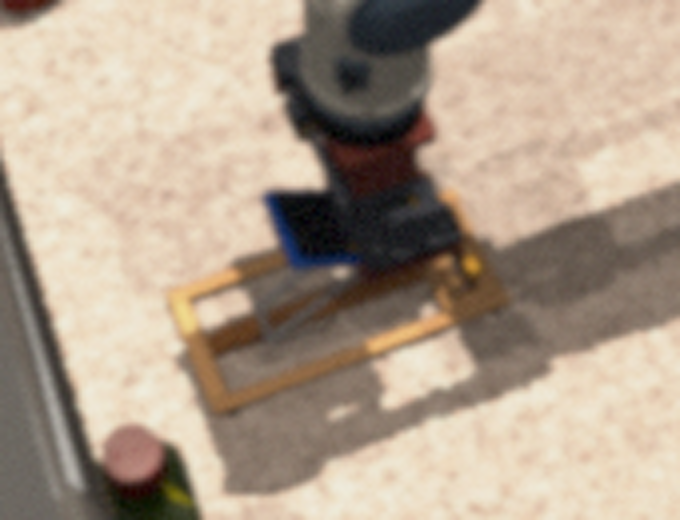

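The phone is tilting onto the board as intended. Its upper end shows at about (300,230) in the crop.

```bash
python3 -m crank '[[0,0,-2,0,0.1],[0,0,-2,0,0.1],[0,0,-2,0,0.1],[0,0,-2,0,0.1],[0,0,-1,0,0.1],[0,0,-1,0,0.1],[0,0,-1,0,0.1],[0,0,0,0,0.1]]'
```

```text
time: 19.4
tcp_pos: [598.6, 54.7, 104.4]
tcp_rot: [-180.0, -0.0, 2.2]
contact_force: [-1.4, -0.5, 2.0]
finger_gap: 0.7
gripper_force: 30.0
```

```bash
python3 -m crank '[[0,0,-1,0,0.1],[0,0,-1,0,0.1],[0,0,-1,0,0.1],[0,0,0,0,0.1],[0,0,0,0,0.1],[0,0,0,0,0.1],[0,0,0,0,0.1],[0,0,0,0,0.1]]'; python3 -m crank '[[0,0,-1,0,0.1],[0,0,-1,0,0.1],[0,0,0,0,0.1],[0,0,0,0,0.1],[0,0,0,0,0.1],[0,0,0,0,0.1],[0,0,0,0,0.1],[0,0,0,0,0.1]]'
```

```text
time: 20.2
tcp_pos: [598.9, 54.7, 104.0]
tcp_rot: [180.0, -0.1, 2.2]
contact_force: [-6.7, 0.2, 13.9]
finger_gap: 0.698
gripper_force: 30.0
time: 21.0
tcp_pos: [599.1, 54.7, 103.8]
tcp_rot: [180.0, -0.2, 2.2]
contact_force: [-10.1, -0.7, 19.0]
finger_gap: 0.696
gripper_force: 30.0
```

```bash
python3 -m crank '[[0,0.5,3.5,0,0.1],[-1.5,0,-1.2,0,0.1],[-1.5,0,-1.3,0,0.1],[-1.5,0,-1.3,0,0.1],[-1.5,0,-1.3,0,0.1],[-1.5,0,-1.3,0,0.1],[-1.5,0,-1.3,0,0.1],[0,0,0,0,0.1]]'
```

```text
time: 21.8
tcp_pos: [590.5, 55.2, 97.3]
tcp_rot: [180.0, -0.2, 2.2]
contact_force: [-4.0, -0.7, 11.6]
finger_gap: 0.698
gripper_force: 30.0
```

```bash
python3 -m crank '[[-0.8,0,0,0,0.1],[-0.8,0,-0.6,0,0.1],[-0.8,0,-0.7,0,0.1],[-0.8,0,-0.7,0,0.1],[0,0,0,0,0.1],[0,0,0,0,0.1],[0,0,0,0,0.1],[0,0,0,0,0.1]]'; python3 -m crank '[[-0.8,0,-0.6,0,0.1],[-0.8,0,-0.6,0,0.1],[0,0,0,0,0.1],[0,0,0,0,0.1],[0,0,0,0,0.1],[0,0,0,0,0.1],[0,0,0,0,0.1],[0,0,0,0,0.1]]'
python3 - <<'E'
from h import *
for c in ('top','side'):
    s=snap(c,c+'7'); print(find(s,c,'phone',1))
a=cv2.imread('pics/top7.png')[140:270,230:370]; b=cv2.imread('pics/side7.png')[160:290,250:390]
cv2.imwrite('pics/c7.png',cv2.resize(np.hstack([a,b]),None,fx=2.8,fy=2.8,interpolation=cv2.INTER_CUBIC))
E
```

```text
time: 22.6
tcp_pos: [587.2, 55.2, 94.6]
tcp_rot: [-180.0, -0.2, 2.2]
contact_force: [-3.1, -1.1, 9.4]
finger_gap: 0.701
gripper_force: 30.0
time: 23.4
tcp_pos: [585.6, 55.2, 93.3]
tcp_rot: [-180.0, -0.2, 2.2]
contact_force: [-3.2, -1.3, 10.1]
finger_gap: 0.699
gripper_force: 30.0
[(0.87, array([591.2,  53.3,  92. ]))]
[(0.71, array([587.8,  54.5,  89. ]))]
```

View pics/c7.png

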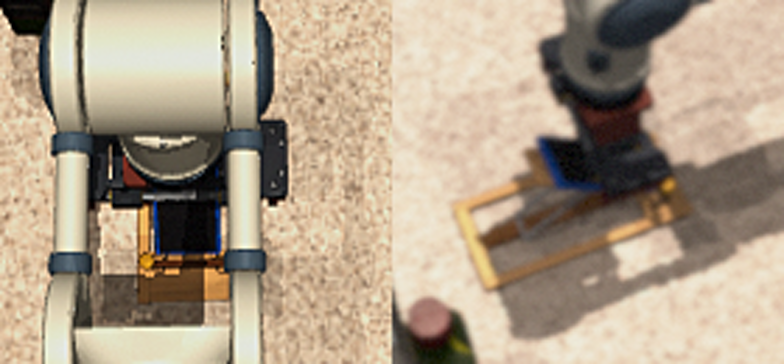

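Phone on the slope, its lower end at crop (188,255) just short of the ledge at (185,265). I'll check centring numerically before letting it down.

Run:
```python
from h import *
s=snap('top')
m=manip.masks_of('top','phone')[0]['pixels']; st=manip.masks_of('top','stand')[0]['pixels']
print(find(s,'top','ledge_knob'))
ys=np.where(m.any(1))[0]; print('phone rows',ys.min(),ys.max())
for v in range(ys.max()-8,ys.max()+1,2):
    u=np.where(m[v])[0]; print(v,u.min(),u.max(),ray(s,u.min()-.5,v,55),ray(s,u.max()+.5,v,55))
ys=np.where(st.any(1))[0]
for v in range(ys.max()-16,ys.max()+1,2):
    u=np.where(st[v])[0]; print('st',v,u.min(),u.max(),ray(s,u.min()-.5,v,13),ray(s,u.max()+.5,v,13))
```

```text
[(0.53, array([519.7,  89.7,  67.2]))]
phone rows 212 230
222 285 308 [555.1  86.5  55. ] [556.4  22.5  55. ]
224 285 308 [549.7  86.3  55. ] [551.   22.3  55. ]
226 285 308 [544.2  86.1  55. ] [545.6  22.2  55. ]
228 286 308 [538.9  83.2  55. ] [540.2  22.1  55. ]
230 287 307 [533.6  80.3  55. ] [534.8  24.6  55. ]
st 232 279 309 [534.7 105.6  13. ] [536.5  19.9  13. ]
st 234 279 309 [529.1 105.3  13. ] [530.9  19.8  13. ]
st 236 279 309 [523.5 105.1  13. ] [525.4  19.6  13. ]
st 238 279 310 [518.  104.8  13. ] [519.9  16.8  13. ]
st 240 279 311 [512.5 104.6  13. ] [514.4  13.9  13. ]
st 242 279 311 [506.9 104.3  13. ] [508.8  13.7  13. ]
st 244 279 310 [501.4 104.1  13. ] [503.3  16.3  13. ]
st 246 279 309 [495.9 103.9  13. ] [497.7  18.9  13. ]
st 248 281 296 [490.6  98.1  13. ] [491.5  54.4  13. ]
```

```bash
python3 -m crank '[[-0.8,0,-0.6,0,0.1],[-0.8,0,-0.6,0,0.1],[0,0,0,0,0.1],[0,0,0,0,0.1],[0,0,0,0,0.1],[0,0,0,0,0.1],[0,0,0,0,0.1],[0,0,0,0,0.1]]'; python3 -m crank '[[-0.8,0,-0.6,0,0.1],[-0.8,0,-0.6,0,0.1],[0,0,0,0,0.1],[0,0,0,0,0.1],[0,0,0,0,0.1],[0,0,0,0,0.1],[0,0,0,0,0.1],[0,0,0,0,0.1]]'
```

```text
time: 24.6
tcp_pos: [583.9, 55.2, 92.0]
tcp_rot: [-180.0, -0.1, 2.2]
contact_force: [-3.1, 0.4, 9.2]
finger_gap: 0.702
gripper_force: 30.0
time: 25.4
tcp_pos: [582.3, 55.2, 90.6]
tcp_rot: [-180.0, -0.1, 2.2]
contact_force: [-2.9, -1.3, 8.8]
finger_gap: 0.702
gripper_force: 30.0
```

```bash
python3 -m crank '[[-0.8,0,-0.6,0,0.1],[-0.8,0,-0.6,0,0.1],[0,0,0,0,0.1],[0,0,0,0,0.1],[0,0,0,0,0.1],[0,0,0,0,0.1],[0,0,0,0,0.1],[0,0,0,0,0.1]]'; python3 -m crank '[[-0.8,0,-0.6,0,0.1],[-0.8,0,-0.6,0,0.1],[0,0,0,0,0.1],[0,0,0,0,0.1],[0,0,0,0,0.1],[0,0,0,0,0.1],[0,0,0,0,0.1],[0,0,0,0,0.1]]'
```

```text
time: 26.2
tcp_pos: [581.3, 55.2, 89.8]
tcp_rot: [180.0, -0.2, 2.2]
contact_force: [-0.7, 0.3, 8.0]
finger_gap: 0.7
gripper_force: 30.0
time: 27.0
tcp_pos: [581.1, 55.2, 89.7]
tcp_rot: [180.0, -0.4, 2.2]
contact_force: [2.6, -0.1, 9.6]
finger_gap: 0.698
gripper_force: 30.0
```

```bash
python3 -m crank '[[1.2,0,1.5,0,0.1],[0,0,0,0,0.1],[0,0,0,0,0.45],[0,0,0,0,0.5],[0,0,0,0,0.6],[0,0,0,0,0.75],[0,0,0,0,0.75],[0,0,0,0,0.75]]'; python3 -m crank '[[0,0,10,0,0.75],[0,0,20,0,0.75],[0,0,30,0,0.75],[0,0,40,0,0.75],[0,-40,10,0,0.75],[0,-45,0,0,0.75],[0,-45,0,0,0.75],[0,-45,0,0,0.75]]'; python3 -m crank '[[0,-45,0,0,0.75],[0,-45,0,0,0.75],[0,-20,0,0,0.75],[0,0,0,0,0.75],[0,0,0,0,0.75],[0,0,0,0,0.75],[0,0,0,0,0.75],[0,0,0,0,0.75]]'
python3 - <<'E'
from h import *
for c in ('top','side'):
    s=snap(c,c+'8'); print(find(s,c,'phone',1),find(s,c,'ledge_knob',1),find(s,c,'backrest_end',1),find(s,c,'honey_jar',1),find(s,c,'salt_shaker',1))
    m=manip.masks_of(c,'phone')[0]['pixels'].astype(np.uint8);print(cv2.minAreaRect(cv2.findNonZero(m)))
a=cv2.imread('pics/top8.png')[140:270,230:370]; b=cv2.imread('pics/side8.png')[160:290,250:390]
cv2.imwrite('pics/c8.png',cv2.resize(np.hstack([a,b]),None,fx=2.8,fy=2.8,interpolation=cv2.INTER_CUBIC))
E
```

```text
time: 27.8
tcp_pos: [579.6, 55.1, 88.1]
tcp_rot: [180.0, 0.0, 2.2]
contact_force: [-0.9, 0.2, 0.9]
finger_gap: 0.874
gripper_force: 0.0
time: 28.6
tcp_pos: [579.7, -121.4, 199.7]
tcp_rot: [180.0, -0.1, 2.3]
contact_force: [0.7, -0.1, 0.4]
finger_gap: 0.874
gripper_force: 0.0
time: 29.4
tcp_pos: [580.0, -228.5, 198.6]
tcp_rot: [-180.0, -0.0, 2.3]
contact_force: [0.2, 0.0, -0.6]
finger_gap: 0.876
gripper_force: 0.0
[(0.57, array([590.7,  57.2,  88.8]))] [(0.68, array([515.5,  88. ,  67.3]))] [(0.6, array([654.9,  56.5, 142.1]))] [(0.55, array([ 464.7, -327.1,    2.3]))] []Traceback (most recent call last):
  File "<stdin>", line 4, in <module>
IndexError: list index out of range
```

Run:
```python
from h import *
for c in ('top','side'):
    s=snap(c,c+'8'); print(find(s,c,'phone',1),find(s,c,'ledge_knob',1),find(s,c,'backrest_end',1),find(s,c,'salt_shaker',1))
a=cv2.imread('pics/top8.png')[140:270,230:370]; b=cv2.imread('pics/side8.png')[160:290,250:390]
cv2.imwrite('pics/c8.png',cv2.resize(np.hstack([a,b]),None,fx=2.8,fy=2.8,interpolation=cv2.INTER_CUBIC))
```

```text
[(0.7, array([591. ,  54.7,  87.6]))] [(0.71, array([517.1,  89.3,  68.3]))] [(0.65, array([658. ,  55. , 142.4]))] []
[(0.7, array([581.8,  61.6,  82.9]))] [(0.53, array([521.3,  89.1,  63.8]))] [(0.51, array([657.6,  60.1, 141.5]))] [(0.67, array([ 663.4, -295.3,   -3. ]))]
```

View pics/c8.png

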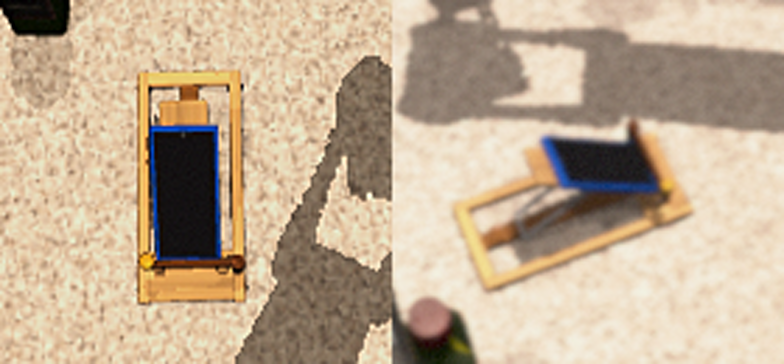

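The phone is flat on the backrest and centred: its top edge spans 150–218 and the board 160–208. Its lower end is on the ledge at y≈260, and the arm is clear.

```bash
python3 -c "
from plant import manip
print(manip.close_job())"
```

```text
the job is handed in; nothing more can be done
None
```

I handed the job in at about 30 s of the 64 s: the ledge is across the front at its stop, the backrest is held at the steeper notch, and the phone leans centred on it in portrait, screen out, with its lower end on the ledge. The jar and shaker were left alone; the verdict was not shown.

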